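Hold the crate hasp in line for its pin

ROBOT

A 6-joint arm with a two-finger parallel gripper is mounted at the origin on the work surface. World frame = base frame: x ahead of the robot, y to its left, z up, the work surface at z = 0. Lengths are in m, angles in rad, forces in N, time in s.
With the tool pointing down it reaches from about 0.3 to 0.775 m from the base axis. Payload 14.6 kg.
Tool frame: the origin (TCP) lies on the centre line of the jaws, within the pads' length; the fingertips stand 17 mm ahead of it and the grasp point (between the pads) lies 2 mm behind it; z points along the fingers, y is the direction in which the jaws open and shut (so a half turn about z gives the same grasp; the last joint's range is limited). The gripper opens to 94 mm and grips with 3 to 60 N. Pads are 16 mm wide; open, the fingers measure 119 mm over their backs; the gripper's body (75 mm by 177 mm) begins 78 mm behind the grasp point.
Start: joints at [-1.405, 0.3, 1.521, -0, 1.321, -0.067], TCP at [0.127, -0.535, 0.222] pointing down, gripper open.
Joint ranges: [-3.03, 3.03], [-0.79, 2.21], [0.23, 2.52], [-1.04, 4.18], [0, 3.07], [-2.55, 2.55]. Speed limits (rad/s): [2.22, 2.22, 2.57, 3.14, 3.14, 3.14].

INTERFACE

Orientations are given as a rotation vector (axis times angle).
In Python, from bench import monitor, read_camera, get_calibration, workorder, boxes_of, outline_of gives the robot as it stands. The module is installed in compiled form; this text tells all that it offers.
- The arm moves only by the tool step_arm, never from a script. Its argument "moves" is a list that holds one entry, the list of rows, each a list of 7 numbers: the shift along the tool's x, y, z in m, then the turn, a rotation vector about the tool's x, y, z in rad, then the closure, from -1 (fully open) to 1 (shut). In form: [[[x, y, z, ax, ay, az, hand], ...]]. A call has 1 to 8 rows; each row is the pose to reach, as a shift and turn from the pose commanded when the call began, along the tool's axes at that moment; what a row does not reach only later rows make up. A row lasts 1/8 s, in which the tool goes at most 62.5 mm and 10.7 degrees, less where a joint would pass 70% of its speed; a pose out of reach is approached as far as the arm can. A call with a gripper value outside its range is refused whole. The fingers move at their own pace and stop on an object; the grip force is fixed at half the most. Time passes only in rows, so rows that repeat a pose let the fingers close. It gives the time, the measured TCP pose, the force and the opening at its end, in the units of the state.
- monitor.state(): the state, without advancing time (a new reading comes with each control period).
- read_camera(name): name is "scene" or "side" or "wrist"; returns the picture (480x640x3 uint8, red, green, blue); there is no depth.
- get_calibration(name): a dict with "vfov" (degrees; the focal length in pixels is half the picture's height over the tangent of half this angle, whatever the lens; pixels are square), "cx", "cy" (the principal point, pixels), "dist" ([k1, k2, p1, p2, k3] as OpenCV has them; the pictures are not rectified), "extrinsics" (4x4, takes a point from world to camera coordinates); the wrist camera has in their place "hand_eye" (4x4, takes a point from camera to tool coordinates, whose origin is the TCP and whose axes are the flange's). Camera axes: x right, y down, z forward; pixel columns grow to the right and rows downward; lengths in m; the calibration is good to about 2 mm. A picture is of the moment at which its call begins: read the wrist's pose just before it. get_calibration takes no time and is no camera call.
- workorder.hand_in(): hands the job in, once; it reports no verdict.
Trained networks look in the newest picture that a camera, given by its name, has taken for a name from the list of things; names that differ only in an ending like _2 or _b are one class to them, and where a whole thing is asked for, a point or a joint stands for the part that bears it (a point fixed in the world has none). Each returns a list of dicts, best first, with "confidence" (0 to 1); they miss things now and then, are a little off and sometimes report something else, mostly with a low value. They report only what shows in the picture. A call takes as long as a camera call. They do not tell look-alikes from the thing itself.
- boxes_of(camera, label): "extent" ([left, top, width, height] in pixels, round what is visible of it).
- outline_of(camera, label): "region" (480x640 bool, what is visible of it) and "extent" ([left, top, width, height] in pixels, round what is visible of it).
The state is a dict: "time": time; "q": joint angles; "qd": joint speeds; "tau": joint torques, N m; "eef_pos": TCP position; "orientation": TCP orientation; "force": force on the tool from outside, world axes, zero at the start; "moment": the same for the moment, N m; "width": finger opening in m.
Only numpy, scipy, OpenCV 4.12 (cv2) and the standard library are available. Lean on these libraries where they do the work, as an engineer would, in place of code of your own. Each camera call takes 0.05 s, during which the arm holds its last target.

TASK

The hasp of the plywood transit crate has lost its pin: first push the crate's lid down until it snaps fully home on its catch. Then pick up the loose hasp strap and bring its knuckle in between the two knuckles on the lid's front edge, so that the three pin holes lie in one straight line and a pin could be pushed through from the side. Finish while still holding the strap there, steady in the gripper and not pressed hard against the crate, and leave the other things on the bench where they lie.

Things in the scene. Friction and masses are not known exactly. Their poses are not given: they have to be found in the camera images.
- crate: Plywood transit crate on three runners, fixed to the bench; 240 deep, 340 wide (with end battens 370), rim 155 above the bench, lid hinged at its rear. Origin on the bench under the middle of its front; x to its rear, y along its front. A hasp staple stands out 28 mm from the middle of the front wall, 74 to 110 mm above the bench.
- lid_press (a point): Point on the crate lid's upper face to push it shut at: 25 mm behind the front edge, 90 mm to the -y side of the middle. The fixed rear hinge line is 215 mm from it along +x, 12 along -z. x to the crate's rear, y along the hinge, z out of the lid's top (turns with the lid). Lid 240 deep, 340 wide, 12 thick, bare for 50 mm around here. 167 mm above the bench when shut. Starts 0.25 to 0.6 rad open.
- lid_edge (a point): Middle of the lid's front edge, on its underside; axes as lid_press. Stiff hinge: the lid stays where left and follows a push of about 2 N at the front. When this edge is 13 mm above shut it stops ajar on the catch's spring roller; about 8 N down at lid_press snaps it past and home on the crate's rim, 155 mm above the bench (within 2 mm).
- leaf_eye (a point): Middle of the pin line (along y) of the leaf on the lid: 250 mm from the hinge line, in the lid's middle, 10 in front of the lid's edge, 10 above its top; 177 above the bench when shut. Axes as lid_press. Two knuckles (tubes 18 outside, hole 10, 14 long) with a 27 gap between. The 6 thick leaf plate begins 11 behind the line: it stops a knuckle pushed 1 to 2 mm too far. Gap open in front and below.
- strap: Loose plain steel hasp strap, 0.25 kg, flat on a timber block 90 x 38 x 24 (fixed): plate 6 thick, 50 wide, x = -55 to 43, slot 12 x 32 in its nose half, one knuckle (tube 18 outside, hole 10, 22 long) at the other end. Origin on the underside, 55 from the knuckle's axis; x towards the knuckle, y across, z up. Straight edges 50 apart from x = -14 to 43; mass centre x = 6.
- strap_eye (a point): Centre of the pin hole of the strap's knuckle: 55 mm along the strap's x from its origin and 10 mm above its underside; same axes as the strap, the hole runs along y. This point is to come to leaf_eye.
- joining_plate: Loose flat steel plate 120 x 50 x 6 with four small holes and no knuckle, on a like block; not needed. It and the strap may lie in either of the two places, left or right in front of the crate. Origin at the centre of its underside.
- padlock: Padlock lying flat, 48 x 45 x 22 body with a shackle on its +x side; not needed. Origin under it.
- hinge_pin: Headed steel pin, 9 thick and 61 long, lying in a small grey tray 75 x 100 x 22; a workmate will fit it later. Origin under its middle.
- hammer: Hammer lying at the left; not needed. Origin under its handle.
- screwdriver: Screwdriver lying at the right; not needed. Origin under it.
- tape_roll: Roll of packing tape lying flat at the left, 110 across, 48 high; not needed.
- cleaner: White bottle with a green label standing at the right, 72 across, 190 high; not needed.
There are look-alikes about, which are no part of the job. What is shaped like the strap but green or turquoise is not meant.

How it is judged:
On the way, in this order (a step that is already met when the one before it is completed fails the run):
1. the lid is shut and seated on its catch (height (world z) of lid_edge below 0.1585 m), for 0.3 s.
2. the strap is lifted off its block in the gripper (height (world z) of strap above 0.07 m and contact force between the fingers and strap above 2 N), for 0.3 s.
At the end, for the whole second after the job is handed in: Lid edge under 158.5 mm high. Strap hole centre within 3.5 mm of the pin line in depth and height, 4.5 mm of its middle along it, parallel to it within 0.10 rad. Fingers still hold the strap (over 2 N); it is still (under 15 mm/s) and presses on the crate with under 12 N (height (world z) of lid_edge below 0.1585 m and x of strap_eye in the frame of leaf_eye between -0.0035 and 0.0035 m and z of strap_eye in the frame of leaf_eye between -0.0035 and 0.0035 m and y of strap_eye in the frame of leaf_eye between -0.0045 and 0.0045 m and angle between the y axis of strap and the y axis of leaf_eye, either way round below 0.1 rad and contact force between the fingers and strap above 2 N and contact force between strap and crate below 12 N and linear speed of strap below 0.015 m/s); the arm keeps its last pose, push and grip.
It fails at once if another thing on the bench is shifted by more than 40 mm (distance of any of joining_plate, padlock, hinge_pin, hammer, screwdriver, tape_roll, cleaner from where it was at the start of the episode above 0.04 m).
It also fails if it takes over 54 s, if anything falls off the work surface, if the arm or the gripper's body presses on something with over 40 N, if the wrist force passes 120 N, or if a joint passes its speed limit or range.

## Working session

There is one attempt and no reset: what is moved stays moved. The work goes in short steps, Python scripts to look and compute and a tool call to move; the robot and the scene stay as the last step left them, time stands still between calls to the robot, and variables do not carry over. Pictures are saved under pics/ and viewed, and the job is handed in when it is done.

Besides the shell and the picture viewer there is one more tool, called after "Call:" by a JSON object that holds its "fn" and its "kwargs", one argument or row to a line. step_arm: Moves the arm, as the interface text tells. Its arguments: {"type":"object","properties":{"moves":{"type":"array","items":{"type":"array","items":{"type":"array","items":{"type":"number"}}}}},"required":["moves"]}

```bash
mkdir -p pics
cat > h.py <<'E'
import numpy as np, cv2
from bench import monitor, read_camera, get_calibration, workorder, boxes_of, outline_of
def snap(n,f):
    im=read_camera(n); cv2.imwrite('pics/'+f+'.png',cv2.cvtColor(im,cv2.COLOR_RGB2BGR)); return im
E
python3 - <<'E'
from h import *
s=monitor.state(); print(s['time'],s['eef_pos'],s['orientation'],s['width'],s['force'])
for n in ['scene','side','wrist']:
    snap(n,n+'0'); c=get_calibration(n); print(n,{k:(np.round(v,4).tolist()) for k,v in c.items()})
E
```

```text
0.0 [ 0.12682888 -0.53491686  0.22188934] [-3.11918407e+00 -3.64715153e-01  9.74806995e-05] 0.09377060312764691 [0.63684714 0.26391641 0.22950028]
scene {'vfov': 52.3212, 'cx': 317.1969, 'cy': 243.9737, 'dist': [0.0029, 0.0, 0.0, 0.0, 0.0], 'extrinsics': [[0.7758, 0.6308, 0.0174, -0.4024], [0.4615, -0.5483, -0.6974, -0.1146], [-0.4303, 0.5491, -0.7165, 1.4394], [0.0, 0.0, 0.0, 1.0]]}
side {'vfov': 45.5364, 'cx': 320.3407, 'cy': 245.5243, 'dist': [-0.0668, 0.0, 0.0, 0.0, 0.0], 'extrinsics': [[-0.7867, -0.6171, 0.0175, 0.3756], [-0.4014, 0.4896, -0.7741, 0.2766], [0.4691, -0.616, -0.6329, 1.4581], [0.0, 0.0, 0.0, 1.0]]}
wrist {'vfov': 68.0529, 'cx': 314.938, 'cy': 243.1617, 'dist': [-0.0611, 0.0, 0.0, 0.0, 0.0], 'hand_eye': [[0.0002, -0.9685, -0.2492, 0.0717], [1.0, 0.0003, -0.0004, 0.0001], [0.0004, -0.2492, 0.9685, -0.1608], [0.0, 0.0, 0.0, 1.0]]}
```

View pics/scene0.png

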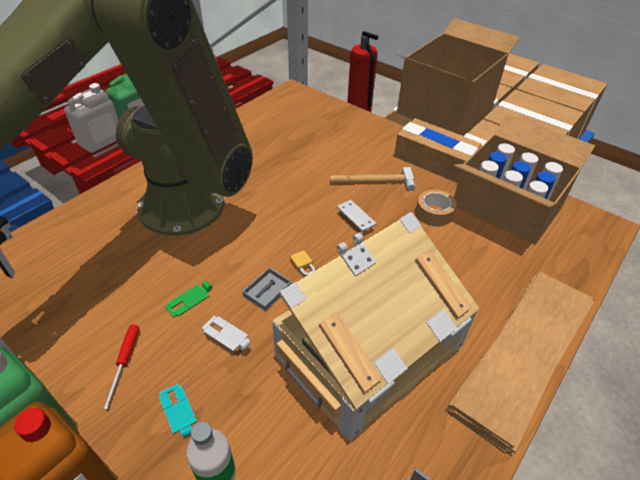

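View pics/side0.png

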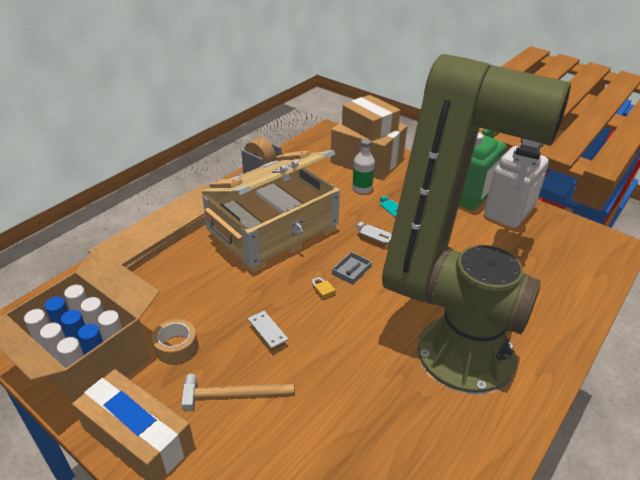

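View pics/wrist0.png

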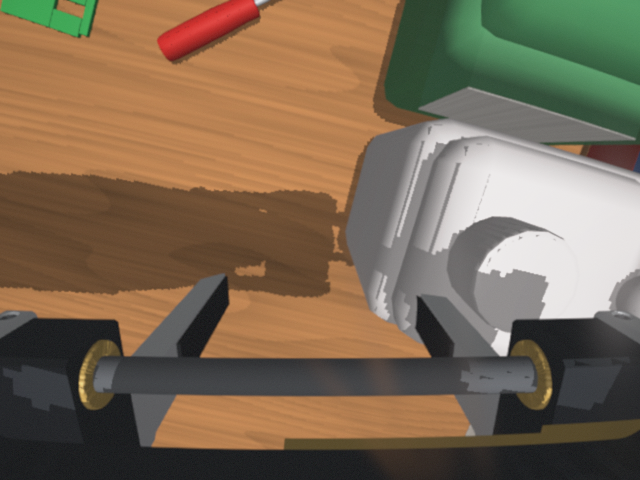

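The scene picture shows the crate with its lid open at (370,310), the grey strap at (228,335), the joining plate at (356,215), and the green and turquoise look-alikes at (188,300) and (178,408). I'll zoom in for the key points.

Run:
```python
import cv2
a=cv2.imread('pics/scene0.png')[200:450,250:490]; cv2.imwrite('pics/sc_z.png',cv2.resize(a,None,fx=2.4,fy=2.4,interpolation=cv2.INTER_CUBIC)[:600])
a=cv2.imread('pics/side0.png')[130:280,190:410]; cv2.imwrite('pics/si_z.png',cv2.resize(a,None,fx=3.6,fy=3.6,interpolation=cv2.INTER_CUBIC))
a=cv2.imread('pics/scene0.png')[270:370,150:290]; cv2.imwrite('pics/st_z.png',cv2.resize(a,None,fx=5,fy=5,interpolation=cv2.INTER_CUBIC))
```

```text
(no output)
```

View pics/sc_z.png

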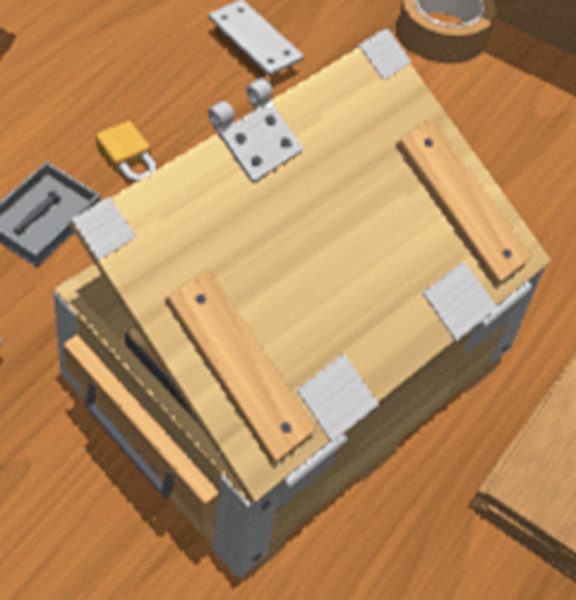

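View pics/si_z.png

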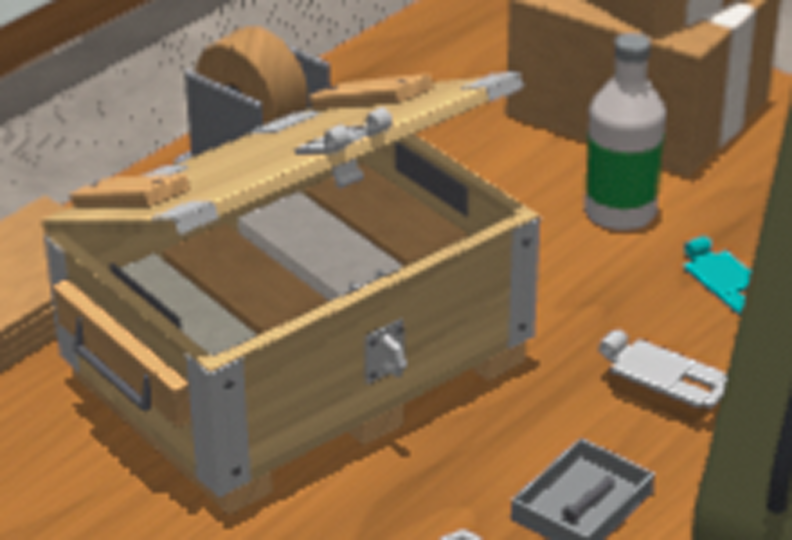

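View pics/st_z.png

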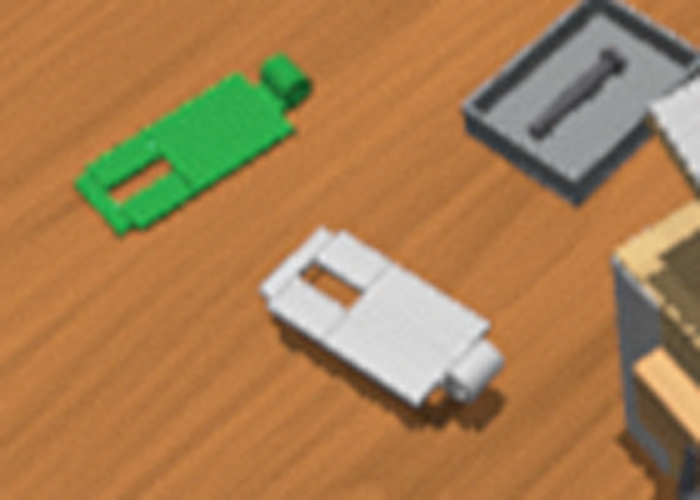

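```bash
cat >> h.py <<'E'
from scipy.optimize import least_squares
from scipy.spatial.transform import Rotation as R
def K(c):
    f=240/np.tan(np.radians(c['vfov'])/2); return np.array([[f,0,c['cx']],[0,f,c['cy']],[0,0,1.]])
def ext(n,pos=None,rv=None):
    c=get_calibration(n)
    if n!='wrist': return np.array(c['extrinsics'])
    T=np.eye(4);T[:3,:3]=R.from_rotvec(rv).as_matrix();T[:3,3]=pos
    return np.linalg.inv(T@np.array(c['hand_eye']))
def proj(n,P,E=None):
    c=get_calibration(n); E=ext(n) if E is None else E
    return cv2.projectPoints(np.atleast_2d(np.array(P,float)),cv2.Rodrigues(E[:3,:3])[0],E[:3,3].copy(),K(c),np.array(c['dist'],float))[0][:,0]
def onplane(n,uv,z,E=None):
    c=get_calibration(n); E=ext(n) if E is None else E
    p=cv2.undistortPoints(np.array(uv,float).reshape(-1,1,2),K(c),np.array(c['dist'],float))[:,0]
    d=np.c_[p,np.ones(len(p))]@E[:3,:3]; o=-E[:3,:3].T@E[:3,3]
    return o+d*((z-o[2])/d[:,2])[:,None]
def pose2(x,y,a,P):
    P=np.atleast_2d(P); c,s=np.cos(a),np.sin(a)
    return P@np.array([[c,s,0],[-s,c,0],[0,0,1]])+[x,y,0]
def lid(P,th): # lid closed coords -> opened by th about hinge x=.24,z=.155
    P=np.atleast_2d(np.array(P,float)).copy(); dx=P[:,0]-.24; dz=P[:,2]-.155
    P[:,0]=.24+dx*np.cos(th)+dz*np.sin(th); P[:,2]=.155-dx*np.sin(th)+dz*np.cos(th); return P
E
python3 - <<'E'
from h import *
S=[((280.4,293.3),(0,-.17,.167)),((411.3,212.5),(0,.17,.167)),((478.8,308.3),(.24,.17,.167)),((355,409.2),(.24,-.17,.167)),((342,248.3),(-.01,-.0205,.177)),((357.9,238.8),(-.01,.0205,.177))]
D=[((334.4,150.8),(0,-.17,.167)),((240.6,194.4),(0,.17,.155)),((283.3,168.9),(-.01,.0205,.177)),((295,163.6),(-.01,-.0205,.177))]
F=[((247.5,231.9),(0,.17,.155)),((338.9,190),(0,-.17,.155))]
def res(p):
    x,y,a,th=p; r=[]
    for n,L,o in(('scene',S,1),('side',D,1),('side',F,0)):
        P=np.array([q[1] for q in L]); P=lid(P,th) if o else P
        r.append((proj(n,pose2(x,y,a,P))-np.array([q[0] for q in L])).ravel())
    return np.concatenate(r)
s=least_squares(res,[.6,0,0,.4],loss='soft_l1',f_scale=2); print(s.x); print(np.round(s.fun.reshape(-1,2) if 0 else res(s.x).reshape(-1,2),1))
x,y,a,th=s.x
print('press',pose2(x,y,a,lid((.025,-.09,.167),th)),pose2(x,y,a,(.025,-.09,.167)),'eye',pose2(x,y,a,(-.01,0,.177)))
print('strap corners',onplane('scene',[(248.4,335),(234,350.6)],.03), onplane('scene',[(197,342-8)],.03))
for l in ['strap','joining_plate','padlock','hinge_pin']:
    for o in boxes_of('scene',l)[:3]: print(l,o)
E
```

```text
[ 0.60122804 -0.03938529 -0.20198549  0.47940208]
[[-0.9 -1. ]
 [-0.2  0.1]
 [ 1.5  0.8]
 [ 1.   0.6]
 [-0.4 -0.4]
 [-0.4 -0.4]
 [-0.5 -0.2]
 [-0.9  0.6]
 [ 0.4 -0.4]
 [ 0.2  0.1]
 [ 0.5  0.6]
 [ 0.8 -0.5]]
press [[ 0.63683095 -0.13854363  0.26481573]] [[ 0.60766446 -0.13257098  0.167     ]] eye [[ 0.59143134 -0.03737914  0.177     ]]
strap corners [[ 0.48836351 -0.20763553  0.03      ]
 [ 0.49266743 -0.25629327  0.03      ]] [[ 0.39837166 -0.27908778  0.03      ]]
strap {'extent': [203.2, 316.8, 45.8, 34.6], 'confidence': 0.91}
strap {'extent': [163.2, 279.4, 50.2, 36.9], 'confidence': 0.75}
joining_plate {'extent': [339.9, 196.5, 37.6, 32.9], 'confidence': 0.94}
padlock {'extent': [292.2, 248.9, 23.9, 27.0], 'confidence': 0.88}
hinge_pin {'extent': [280.5, 212.7, 199.7, 196.4], 'confidence': 0.15}
```

```bash
cat >> h.py <<'E'
def go(tgt,yaw,pitch=0):
    s=monitor.state(); Rt=R.from_rotvec(s['orientation'])
    cy,sy=np.cos(yaw),np.sin(yaw)
    Rg=R.from_matrix(np.array([[cy,sy,0],[sy,-cy,0],[0,0,-1]]))
    print('t',round(s['time'],2),'pos',np.round(s['eef_pos'],4),'yaw',np.round(np.arctan2(*Rt.as_matrix()[1::-1,0]),4),'zax',np.round(Rt.as_matrix()[:,2],4),'w',round(s['width'],4),'F',np.round(s['force'],1))
    print('d',np.round(Rt.inv().apply(np.array(tgt)-s['eef_pos']),4),'rot',np.round((Rt.inv()*Rg).as_rotvec(),4))
E
python3 - <<'E'
from h import *
go([.6175,-.1346,.33],-.202); print(onplane('scene',[(205,440)],.15))
print(onplane('scene',[(208,433)],.19))
E
```

```text
t 0.35 pos [ 0.1269 -0.5351  0.2223] yaw 0.2328 zax [-0.e+00  2.e-04 -1.e+00] w 0.0939 F [ 0.8  0.2 -0.2]
d [ 0.5698 -0.2765 -0.1076] rot [-2.000e-04  0.000e+00  4.348e-01]
[[ 0.64228105 -0.45022138  0.15      ]]
[[ 0.65446619 -0.44706985  0.19      ]]
```

Call:
{"fn": "step_arm", "kwargs": {
  "moves": [
    [[0.03,-0.015,-0.05,0,0,0,1],[0.08,-0.04,-0.1,0,0,0.05,1],[0.13,-0.065,-0.108,0,0,0.1,1],[0.18,-0.09,-0.108,0,0,0.15,1],[0.235,-0.115,-0.108,0,0,0.2,1],[0.29,-0.14,-0.108,0,0,0.25,1],[0.345,-0.167,-0.108,0,0,0.3,1],[0.4,-0.194,-0.108,0,0,0.35,1]]
  ]
}}

```text
time: 1.35
eef_pos: [0.4726, -0.2525, 0.3306]
orientation: [3.136, -0.187, 0.0]
force: [1.0, -1.1, 0.2]
width: 0.0172
```

Run:
```python
from h import *
go([.6175,-.1346,.30],-.202)
```

```text
t 1.35 pos [ 0.4726 -0.2525  0.3306] yaw -0.1189 zax [ 3.e-04 -2.e-04 -1.e+00] w 0.0172 F [ 1.  -1.1  0.2]
d [ 0.1298 -0.1343  0.0306] rot [ 0.0002 -0.0003  0.0831]
```

Call:
{"fn": "step_arm", "kwargs": {
  "moves": [
    [[0.04,-0.042,0,0,0,0.04,1],[0.08,-0.084,0,0,0,0.083,1],[0.115,-0.12,0,0,0,0.083,1],[0.13,-0.134,0,0,0,0.083,1],[0.13,-0.134,0.02,0,0,0.083,1],[0.13,-0.134,0.03,0,0,0.083,1]]
  ]
}}

```text
time: 2.1
eef_pos: [0.616, -0.136, 0.2992]
orientation: [-3.126, 0.314, 0.003]
force: [-0.3, 0.3, 0.9]
width: 0.0006
```

Run:
```python
from h import *
go([.6175,-.1346,.21],-.202)
snap('wrist','w1');snap('side','s1')
```

```text
t 2.1 pos [ 0.616  -0.136   0.2992] yaw -0.1999 zax [-1.6e-03  4.0e-04 -1.0e+00] w 0.0006 F [-0.3  0.3  0.9]
d [ 0.0014 -0.0017  0.0892] rot [-0.0001  0.0016  0.0021]
```

View pics/w1.png

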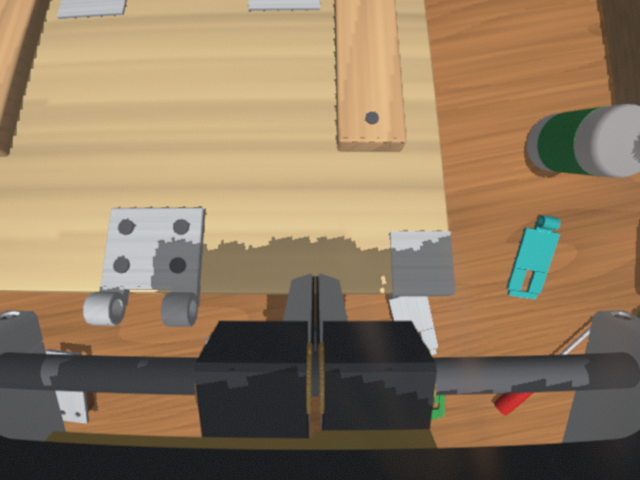

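View pics/s1.png

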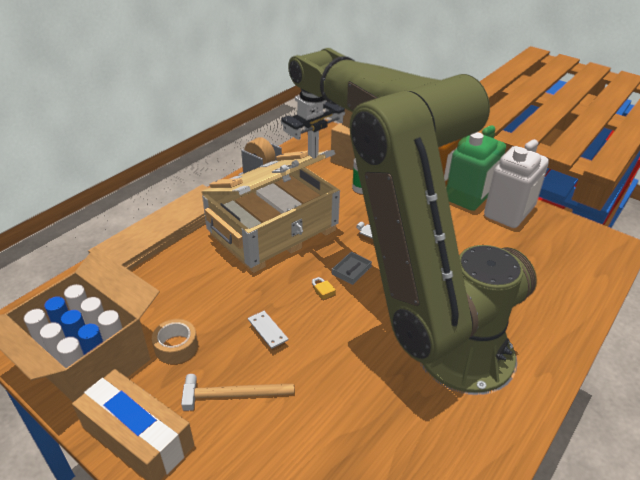

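The wrist view shows the closed fingertips at (315,278), just inside the lid's front edge. The leaf knuckles are at (105,308) and (180,308). I'll push down.

Call:
{"fn": "step_arm", "kwargs": {
  "moves": [
    [[0.0,0,0.02,0,0,0,1],[0.0,0,0.035,0,0,0,1],[0.0,0,0.05,0,0,0,1],[0.0,0,0.062,0,0,0,1],[0.0,0,0.074,0,0,0,1],[0.0,0,0.086,0,0,0,1],[0.0,0,0.098,0,0,0,1]]
  ]
}}

```text
time: 3.08
eef_pos: [0.6161, -0.1362, 0.2017]
orientation: [-3.126, 0.314, -0.0]
force: [-0.8, 0.6, 1.7]
width: 0.0006
```

Call:
{"fn": "step_arm", "kwargs": {
  "moves": [
    [[-0.004,0,0.004,0,0,0,1],[-0.006,0,0.008,0,0,0,1],[-0.006,0,0.012,0,0,0,1],[-0.006,0,0.014,0,0,0,1]]
  ]
}}

```text
time: 3.58
eef_pos: [0.6115, -0.1353, 0.1929]
orientation: [3.125, -0.314, 0.011]
force: [-3.3, 1.8, 22.1]
width: 0.0003
```

Run:
```python
from h import *
go([.6085,-.133,.18],-.202)
snap('wrist','w2');snap('side','s2')
a=cv2.imread('pics/s2.png')[130:280,190:410]; cv2.imwrite('pics/s2z.png',cv2.resize(a,None,fx=3.6,fy=3.6,interpolation=cv2.INTER_CUBIC))
```

```text
t 3.58 pos [ 0.6115 -0.1353  0.1929] yaw -0.2001 zax [ 0.0069 -0.0019 -1.    ] w 0.0003 F [-3.3  1.8 22.1]
d [-0.0034 -0.0016  0.0129] rot [ 0.0004 -0.0072  0.0019]
```

View pics/w2.png

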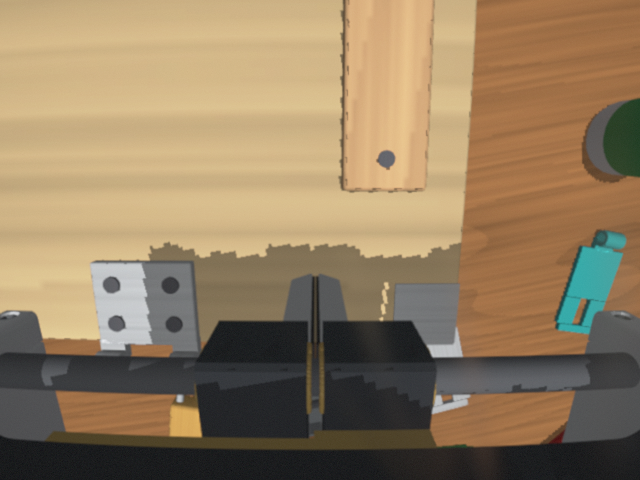

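View pics/s2z.png

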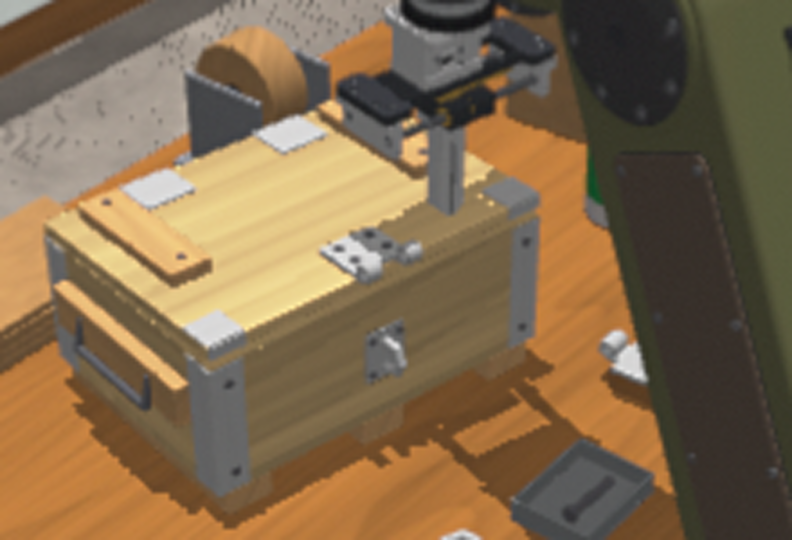

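Run:
```python
from h import *
p=(.6012,-.0394,-.202)
for th in (0,.054):
    u=proj('side',pose2(*p,lid([(0,.17,.155),(0,.17,.167),(0,-.17,.167),(0,-.17,.155),(.24,.17,.167)],th)))
    print(th,np.round((u-[190,130])*3.6))
u=proj('side',pose2(*p,[(0,.17,.155),(0,-.17,.155)])); print(np.round((u-[190,130])*3.6))
a=cv2.imread('pics/s2.png')[180:250,220:350]; cv2.imwrite('pics/s2y.png',cv2.resize(a,None,fx=6,fy=6,interpolation=cv2.INTER_CUBIC))
```

```text
0 [[209. 369.]
 [208. 356.]
 [539. 202.]
 [539. 214.]
 [ 44. 220.]]
0.054 [[208. 355.]
 [206. 342.]
 [539. 189.]
 [539. 201.]
 [ 44. 220.]]
[[209. 369.]
 [539. 214.]]
```

View pics/s2y.png

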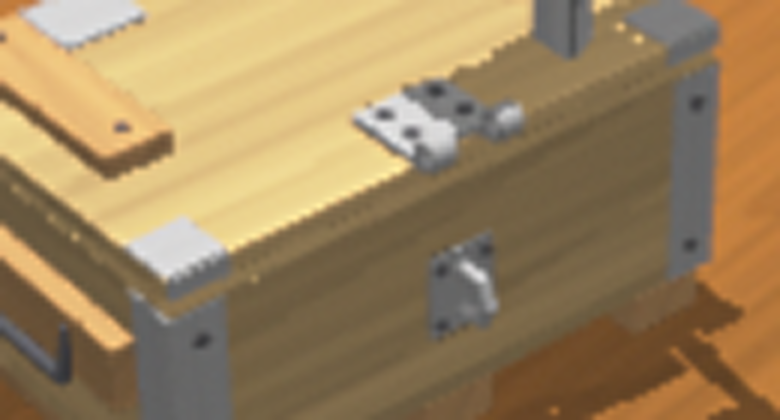

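Call:
{"fn": "step_arm", "kwargs": {
  "moves": [
    [[-0.003,0,0.002,0,0,0,1],[-0.003,0,0.004,0,0,0,1],[-0.003,0,0.004,0,0,0,1]]
  ]
}}

```text
time: 4.05
eef_pos: [0.6072, -0.1344, 0.1847]
orientation: [3.126, -0.314, 0.001]
force: [0.6, 0.4, 0.4]
width: 0.0007
```

Call:
{"fn": "step_arm", "kwargs": {
  "moves": [
    [[0,0,0.003,0,0,0,1],[0,0,0.003,0,0,0,1],[0,0,0.003,0,0,0,1]]
  ]
}}

```text
time: 4.42
eef_pos: [0.6073, -0.1345, 0.184]
orientation: [3.125, -0.314, 0.003]
force: [-9.3, 3.0, 21.8]
width: 0.0003
```

Run:
```python
from h import *
go([.45,-.235,.3],.088)
snap('side','s3')
a=cv2.imread('pics/s3.png')[180:250,220:350]; cv2.imwrite('pics/s3y.png',cv2.resize(a,None,fx=6,fy=6,interpolation=cv2.INTER_CUBIC))
```

```text
t 4.42 pos [ 0.6073 -0.1345  0.184 ] yaw -0.2002 zax [ 1.8e-03 -6.0e-04 -1.0e+00] w 0.0003 F [-9.3  3.  21.8]
d [-0.134   0.1298 -0.1162] rot [ 0.0005 -0.0018 -0.2882]
```

View pics/s3y.png

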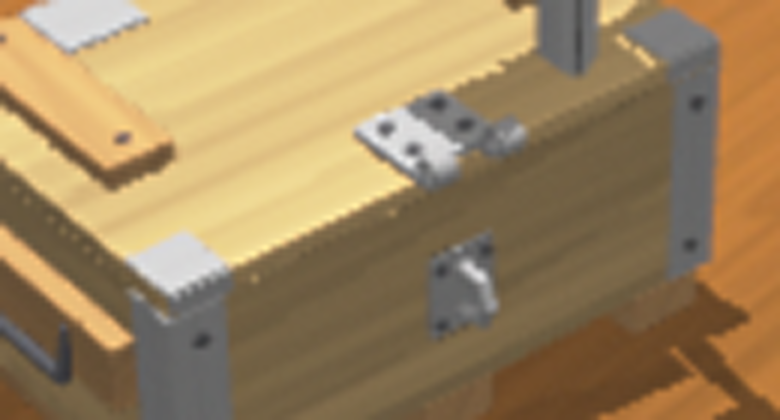

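Call:
{"fn": "step_arm", "kwargs": {
  "moves": [
    [[0,0,-0.04,0,0,-0.03,1],[-0.02,0.02,-0.09,0,0,-0.08,0],[-0.07,0.05,-0.1,0,0,-0.14,-1],[-0.12,0.08,-0.09,0,0,-0.2,-1],[-0.15,0.11,-0.07,0,0,-0.26,-1],[-0.175,0.13,-0.05,0,0,-0.29,-1],[-0.175,0.13,-0.04,0,0,-0.29,-1]]
  ]
}}

```text
time: 5.35
eef_pos: [0.4084, -0.2275, 0.2206]
orientation: [-3.138, -0.138, 0.002]
force: [-0.3, 0.6, 0.1]
width: 0.057
```

Run:
```python
from h import *
go([.45,-.235,.3],.088)
s=monitor.state(); np.save('w4.npy',np.r_[s['eef_pos'],s['orientation']]); snap('wrist','w4')
print(boxes_of('wrist','strap'))
```

```text
t 5.35 pos [ 0.4084 -0.2275  0.2206] yaw 0.0878 zax [-1.1e-03  6.0e-04 -1.0e+00] w 0.057 F [-0.3  0.6  0.1]
d [ 0.0407  0.011  -0.0794] rot [-0.0007  0.001  -0.0002]
[{'extent': [300.2, 126.4, 51.6, 116.2], 'confidence': 0.97}, {'extent': [257.7, 296.9, 90.1, 52.6], 'confidence': 0.91}, {'extent': [460.0, 102.6, 83.2, 115.6], 'confidence': 0.72}, {'extent': [145.4, 197.9, 63.9, 18.9], 'confidence': 0.51}]
```

View pics/w4.png

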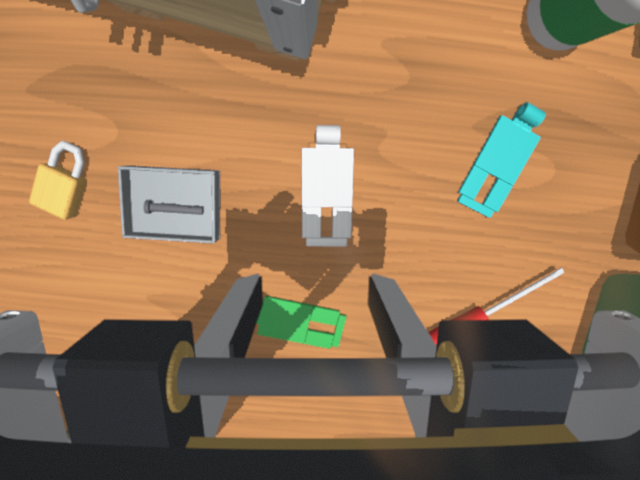

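Run:
```python
from h import *
w=np.load('w4.npy'); E=ext('wrist',w[:3],w[3:])
P=onplane('wrist',[(302,149),(352.5,148.5),(302.5,207),(353.5,206),(306,246),(349,244.5)],.03,E); print(np.round(P,4))
a=cv2.imread('pics/w4.png')[115:255,280:380]; cv2.imwrite('pics/w4z.png',cv2.resize(a,None,fx=4.2,fy=4.2,interpolation=cv2.INTER_CUBIC))
```

```text
[[ 0.4814 -0.2086  0.03  ]
 [ 0.4862 -0.2568  0.03  ]
 [ 0.4255 -0.2135  0.03  ]
 [ 0.431  -0.264   0.03  ]
 [ 0.3857 -0.2203  0.03  ]
 [ 0.3912 -0.2639  0.03  ]]
```

View pics/w4z.png

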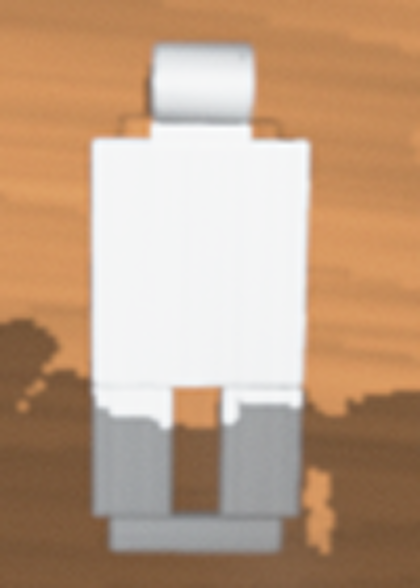

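Run:
```python
from h import *
go([.450,-.2359,.027],.098)
```

```text
t 5.45 pos [ 0.4098 -0.2268  0.2207] yaw 0.0889 zax [-0.0012  0.001  -1.    ] w 0.0652 F [-0.5 -0.2  0.8]
d [0.0394 0.0129 0.1936] rot [-0.0011  0.0011 -0.0091]
```

Call:
{"fn": "step_arm", "kwargs": {
  "moves": [
    [[0.02,0.007,0,0,0,-0.009,-1],[0.039,0.012,0.03,0,0,-0.009,-1],[0.039,0.012,0.08,0,0,-0.009,-1],[0.039,0.012,0.11,0,0,-0.009,-1],[0.039,0.012,0.13,0,0,-0.009,-1],[0.039,0.012,0.13,0,0,-0.009,-1]]
  ]
}}

```text
time: 6.2
eef_pos: [0.4502, -0.2348, 0.0906]
orientation: [-3.136, -0.156, 0.003]
force: [-0.1, 0.1, 0.4]
width: 0.0943
```

Run:
```python
from h import *
go([.450,-.2359,.027],.098)
s=monitor.state(); np.save('w5.npy',np.r_[s['eef_pos'],s['orientation']]); snap('wrist','w5')
```

```text
t 6.2 pos [ 0.4502 -0.2348  0.0906] yaw 0.0995 zax [-0.0019  0.0012 -1.    ] w 0.0943 F [-0.1  0.1  0.4]
d [-0.0002  0.0012  0.0636] rot [-0.0014  0.0017  0.0015]
```

View pics/w5.png

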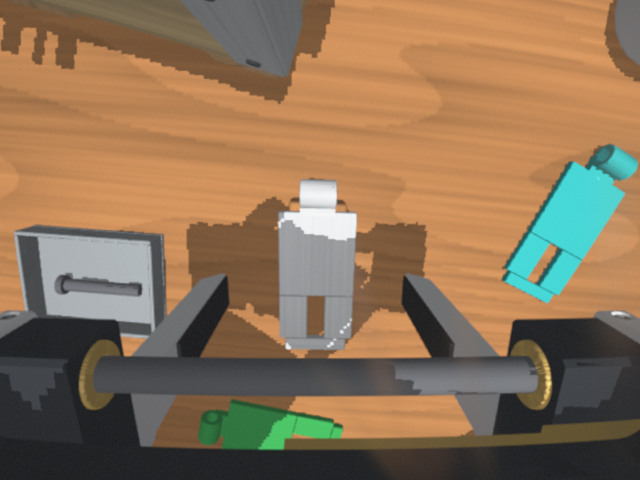

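Run:
```python
from h import *
w=np.load('w5.npy'); E=ext('wrist',w[:3],w[3:])
print(onplane('wrist',[(279,213),(357,213),(279,295),(353.5,295)],.03,E).round(4))
print(onplane('wrist',[(163,235),(163,320)],.022,E).round(4))
T=np.linalg.inv(ext('wrist',w[:3],w[3:])); Rt=R.from_rotvec(w[3:]); 
print(Rt.inv().apply(onplane('wrist',[(163,235),(163,320)],.022,E)-w[:3]).round(4))
print(Rt.inv().apply(onplane('wrist',[(279,213),(357,213),(279,295),(353.5,295)],.03,E)-w[:3]).round(4))
```

```text
[[ 0.482  -0.2088  0.03  ]
 [ 0.4869 -0.2577  0.03  ]
 [ 0.4266 -0.2129  0.03  ]
 [ 0.4316 -0.2626  0.03  ]]
[[ 0.4581 -0.1315  0.022 ]
 [ 0.3951 -0.1307  0.022 ]]
[[ 0.0183 -0.1018  0.0688]
 [-0.0444 -0.1089  0.0689]]
[[ 0.0344 -0.0226  0.0606]
 [ 0.0344  0.0266  0.0605]
 [-0.0212 -0.024   0.0607]
 [-0.0211  0.0259  0.0606]]
```

Call:
{"fn": "step_arm", "kwargs": {
  "moves": [
    [[0,0.0015,0.03,0,0,0,-1],[0,0.0015,0.055,0,0,0,-1],[0,0.0015,0.064,0,0,0,-1],[0,0.0015,0.064,0,0,0,-0.5],[0,0.0015,0.064,0,0,0,0.2],[0,0.0015,0.064,0,0,0,1],[0,0.0015,0.064,0,0,0,1],[0,0.0015,0.064,0,0,0,1]]
  ]
}}

```text
time: 7.25
eef_pos: [0.4501, -0.2369, 0.0277]
orientation: [-3.138, -0.155, -0.0]
force: [-0.9, 1.6, 3.5]
width: 0.0492
```

Call:
{"fn": "step_arm", "kwargs": {
  "moves": [
    [[0,0,0,0,0,0,1],[0,0,0,0,0,0,1],[0,0,0,0,0,0,1]]
  ]
}}

```text
time: 7.62
eef_pos: [0.4501, -0.2369, 0.0277]
orientation: [-3.138, -0.155, -0.0]
force: [-1.9, 3.0, 6.0]
width: 0.0492
```

Call:
{"fn": "step_arm", "kwargs": {
  "moves": [
    [[0,0,-0.01,0,0,0,1],[0,0,-0.03,0,0,0,1],[0,0,-0.06,0,0,0,1],[0,0,-0.1,0,0,0,1],[0,0,-0.15,0,0,0,1],[0,0,-0.19,0,0,0,1],[0,0,-0.2,0,0,0,1],[0,0,-0.2,0,0,0,1]]
  ]
}}

```text
time: 8.62
eef_pos: [0.4498, -0.2369, 0.2269]
orientation: [-3.138, -0.155, 0.001]
force: [-0.3, 0.1, -2.1]
width: 0.0494
```

Run:
```python
from h import *
go([.450,-.2359,.027],.098)
s=monitor.state(); np.save('w6.npy',np.r_[s['eef_pos'],s['orientation']]); snap('wrist','w6');snap('scene','sc6');snap('side','si6')
a=cv2.imread('pics/w6.png')[160:400,220:420]; cv2.imwrite('pics/w6z.png',cv2.resize(a,None,fx=2.5,fy=2.5,interpolation=cv2.INTER_CUBIC))
```

```text
t 8.62 pos [ 0.4498 -0.2369  0.2269] yaw 0.0988 zax [-3.e-04  1.e-04 -1.e+00] w 0.0494 F [-0.3  0.1 -2.1]
d [ 0.0004 -0.0009  0.1999] rot [-0.0002  0.0003  0.0008]
```

View pics/w6z.png

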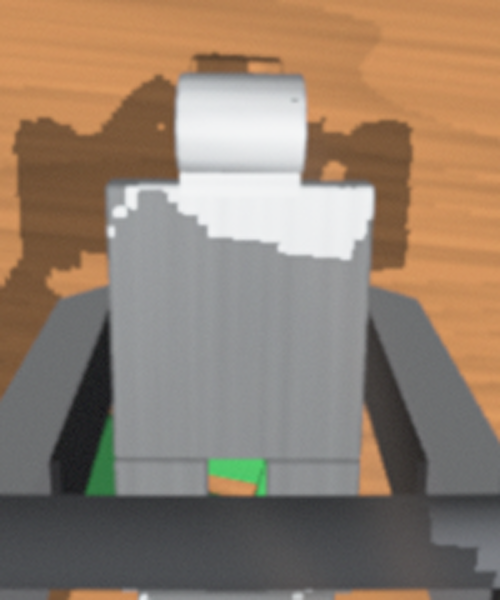

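View pics/si6.png

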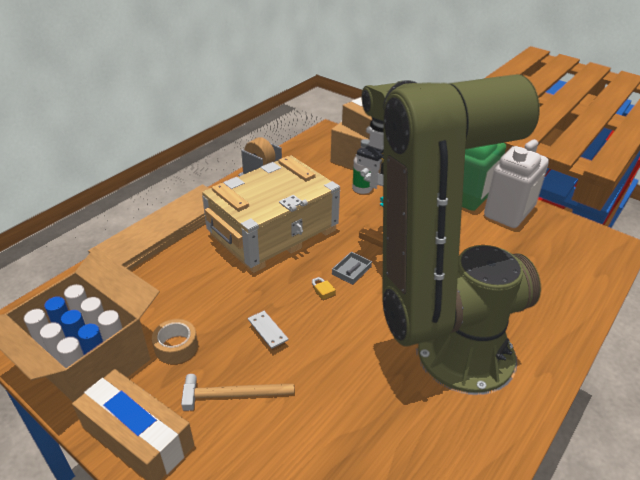

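Run:
```python
from h import *
c=get_calibration('wrist'); He=np.array(c['hand_eye'])
obj=np.array([(43,25,6),(43,-25,6),(-14,25,6),(-14,-25,6)],float)/1000
img=np.array([(262.8,233.6),(369.6,233.6),(265.6,343.2),(364.4,343.2)])
Ei=np.linalg.inv(He)
def f(p): # x,y,z,yaw,pitch of strap origin in tool; nominal strap axes: x=tx,y=-ty,z=-tz
    Rs=R.from_euler('zy',[p[3],p[4]]).as_matrix()@np.diag([1,-1,-1.])
    return (proj('wrist',obj@Rs.T+p[:3],Ei)-img).ravel()
s=least_squares(f,[-.0086,0,.003,0,0]); print(s.x.round(4),s.fun.round(1))
Rs=R.from_euler('zy',s.x[3:]).as_matrix()@np.diag([1,-1,-1.]); print('eye in tool',Rs@[.055,0,.01]+s.x[:3])
# tube outline with this
g=lambda p:least_squares(lambda q:f(np.r_[q,0]),[-.0086,0,.003,0]); s2=g(0); print(s2.x.round(4),s2.fun.round(1))
th=np.radians(np.arange(0,181,10)); 
for sx in (s.x,np.r_[s2.x,0]):
    Rs=R.from_euler('zy',sx[3:]).as_matrix()@np.diag([1,-1,-1.])
    u=proj('wrist',np.c_[.055+.009*np.cos(th),0*th,.01+.009*np.sin(th)]@Rs.T+sx[:3],Ei); print('tube top row',u[:,1].min(),(72/2.5+160))
```

```text
[-0.0083  0.0004  0.0065  0.0056 -0.0111] [-0.3 -0.4 -0.2  0.3  0.5 -0.2  0.   0.3]
eye in tool [ 0.04677157  0.00067751 -0.00286508]
[-0.0082  0.0004  0.0063  0.0056] [-0.5 -0.2  0.1  0.4  0.4 -0.3  0.1  0.2]
tube top row 189.06998533567528 188.8
tube top row 189.15052497380717 188.8
```

```bash
cat >> h.py <<'E'
def tcp_for(eye,yaw,back,off=(.0467,.0007)):
    c,s=np.cos(yaw),np.sin(yaw)
    e=np.array(eye)-back*np.array([np.cos(-.202),np.sin(-.202)])
    return e-off[0]*np.array([c,s])-off[1]*np.array([s,-c])
E
python3 - <<'E'
from h import *
t=tcp_for((.5914,-.0374),-.196,.045); print(t)
go([*t,.1707],-.196)
E
```

```text
[ 0.50164544 -0.01859039]
t 8.78 pos [ 0.4495 -0.2367  0.2258] yaw 0.0988 zax [-0.0023  0.0014 -1.    ] w 0.0499 F [-0.4  0.5 -1.6]
d [ 0.0735 -0.2119  0.0552] rot [-0.0013  0.0024  0.2948]
```

Call:
{"fn": "step_arm", "kwargs": {
  "moves": [
    [[0.0,-0.04,0,0,0,0.05,1],[0.01,-0.08,0,0,0,0.1,1],[0.025,-0.12,0,0,0,0.15,1],[0.04,-0.155,0,0,0,0.2,1],[0.055,-0.185,0.015,0,0,0.25,1],[0.073,-0.205,0.03,-0.001,0.002,0.295,1],[0.073,-0.212,0.045,-0.001,0.002,0.295,1],[0.073,-0.212,0.055,-0.001,0.002,0.295,1]]
  ]
}}

```text
time: 9.78
eef_pos: [0.5009, -0.0188, 0.1708]
orientation: [3.126, -0.306, -0.0]
force: [0.4, -1.5, -2.4]
width: 0.0495
```

Call:
{"fn": "step_arm", "kwargs": {
  "moves": [
    [[0,0,0,0,0,0,1],[0,0,0,0,0,0,1]]
  ]
}}

```text
time: 10.02
eef_pos: [0.5018, -0.0195, 0.1729]
orientation: [3.125, -0.309, 0.004]
force: [0.2, -1.0, -1.7]
width: 0.0493
```

Run:
```python
from h import *
t=tcp_for((.5914,-.0374),-.196,.045)
go([*t,.1707],-.196)
s=monitor.state(); np.save('w7.npy',np.r_[s['eef_pos'],s['orientation']]); snap('wrist','w7');snap('scene','sc7');snap('side','si7')
a=cv2.imread('pics/w7.png')[60:360,180:460]; cv2.imwrite('pics/w7z.png',cv2.resize(a,None,fx=2,fy=2,interpolation=cv2.INTER_CUBIC))
a=cv2.imread('pics/sc7.png')[200:320,270:430]; b=cv2.imread('pics/si7.png')[140:260,220:380]; cv2.imwrite('pics/s7z.png',cv2.resize(np.hstack([a,b]),None,fx=2.5,fy=2.5,interpolation=cv2.INTER_CUBIC))
```

```text
t 10.03 pos [ 0.5018 -0.0195  0.1729] yaw -0.1969 zax [ 0.0026 -0.0012 -1.    ] w 0.0493 F [ 0.2 -1.  -1.7]
d [-0.0003 -0.0008  0.0022] rot [ 0.0007 -0.0028 -0.0009]
```

View pics/w7z.png

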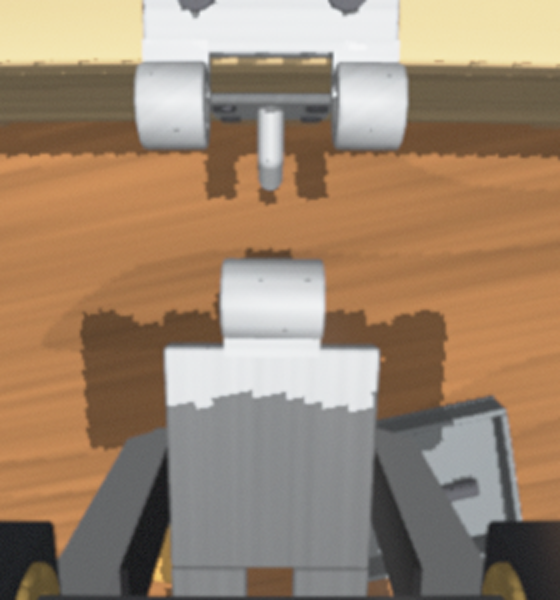

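View pics/s7z.png

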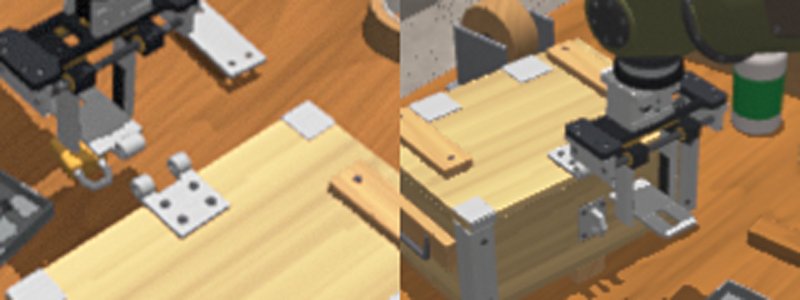

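Run:
```python
from h import *
im=cv2.imread('pics/w7.png')
a=im[84:142,240:390]; cv2.imwrite('pics/w7a.png',cv2.resize(a,None,fx=5.3,fy=5.3,interpolation=cv2.INTER_NEAREST))
b=im[184:240,250:380]; cv2.imwrite('pics/w7b.png',cv2.resize(b,None,fx=6,fy=6,interpolation=cv2.INTER_NEAREST))
```

```text
(no output)
```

View pics/w7a.png

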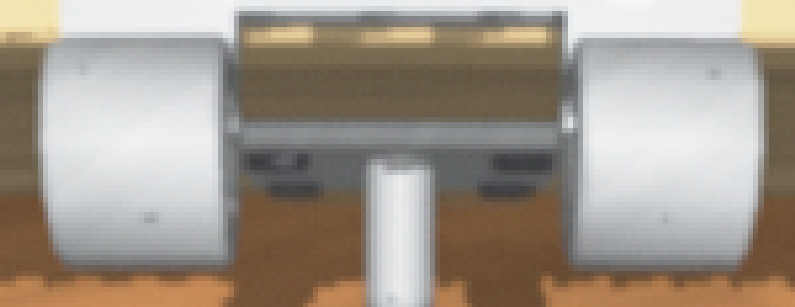

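View pics/w7b.png

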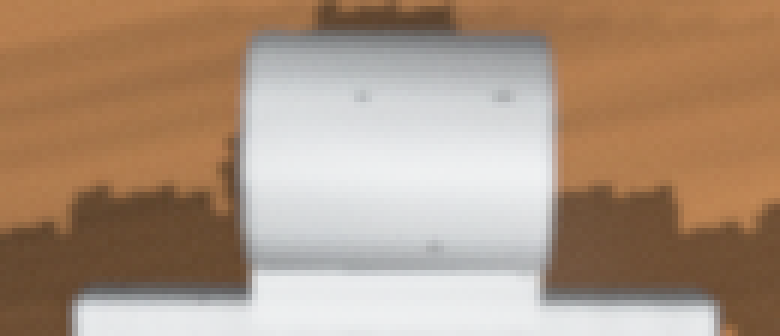

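Run:
```python
from h import *
Ei=np.linalg.inv(np.array(get_calibration('wrist')['hand_eye']))
th=np.radians(np.arange(0,360,5))
def tube(p,y0,y1):
    x,y,z,yaw=p; c,s=np.cos(yaw),np.sin(yaw); P=[]
    for yy in (y0,y1):
        q=np.c_[.009*np.cos(th),np.full(len(th),yy),.009*np.sin(th)]
        P.append(q)
    P=np.vstack(P); P=P@np.array([[c,s,0],[-s,c,0],[0,0,1]])+[x,y,z]
    return proj('wrist',P,Ei)
def fl(p):
    L=tube(p,-.0275,-.0135); Rr=tube(p,.0135,.0275)
    return np.array([L[:,0].min()-247.2,Rr[:,0].max()-384.2,L[:,1].max()-134.6,Rr[:,1].max()-134.6,L[:,1].min()-91,Rr[:,1].min()-91,
      L[:,0].max()-284.8,Rr[:,0].min()-346.2])
s=least_squares(fl,[.09,0,0,0],diff_step=1e-4,x_scale=[.01,.01,.01,.1]); print('leaf',s.x.round(4),s.fun.round(1))
zl=s.x[2]
def fs(p):
    T=tube([*p,-.0],-.011,.011); return np.array([T[:,0].min()-290.2,T[:,0].max()-342.2,T[:,1].min()-189.3])
s2=least_squares(fs,[.047,0,0],diff_step=1e-4,x_scale=[.01]*3); print('strap tube',s2.x.round(4),s2.fun.round(1))
obj=np.array([(43,25,6),(43,-25,6),(-14,25,6),(-14,-25,6)],float)/1000
img=np.array([(261.8,232.3),(370,232.3),(180+171/2,60+567/2),(180+368/2,60+569/2)])
def f(p):
    Rs=R.from_euler('zy',[p[3],p[4]]).as_matrix()@np.diag([1,-1,-1.])
    return (proj('wrist',obj@Rs.T+p[:3],Ei)-img).ravel()
s3=least_squares(f,[-.0086,0,.003,0,0]); Rs=R.from_euler('zy',s3.x[3:]).as_matrix()@np.diag([1,-1,-1.])
print('plate',s3.x.round(4),s3.fun.round(1),'eye',(Rs@[.055,0,.01]+s3.x[:3]).round(4))
w=np.load('w7.npy'); Rt=R.from_rotvec(w[3:])
print('leaf world',Rt.apply(s.x[:3])+w[:3],'strap eye world',Rt.apply(s2.x)+w[:3])
```

```text
leaf [ 0.088   0.0005 -0.0017 -0.0001] [-0.1 -0.1  0.5  0.5 -0.5 -0.4  0.8 -0.7]
strap tube [ 0.0467  0.0008 -0.0029] [0. 0. 0.]
plate [-0.0076  0.0003  0.0047  0.0073 -0.025 ] [ 0.1 -0.3 -0.3  0.5 -0.4  0.   0.7 -0.3] eye [ 0.0477  0.0007 -0.0039]
leaf world [ 0.58798846 -0.0371886   0.17494029] strap eye world [ 0.54739213 -0.02935678  0.17592937]
```

Call:
{"fn": "step_arm", "kwargs": {
  "moves": [
    [[0.01,0,0.002,0,-0.002,0,1],[0.02,0,0.002,0,-0.002,0,1],[0.02,0,0.002,0,-0.002,0,1]]
  ]
}}

```text
time: 10.55
eef_pos: [0.522, -0.0229, 0.1702]
orientation: [3.126, -0.308, -0.0]
force: [0.1, 0.1, -1.9]
width: 0.0495
```

Run:
```python
from h import *
t=tcp_for((.5914,-.0374),-.196,.025)
go([*t,.1707],-.196)
s=monitor.state(); np.save('w8.npy',np.r_[s['eef_pos'],s['orientation']]); snap('wrist','w8')
im=cv2.imread('pics/w8.png')
a=im[84:240,230:400]; cv2.imwrite('pics/w8a.png',cv2.resize(a,None,fx=3.8,fy=3.8,interpolation=cv2.INTER_NEAREST))
```

```text
t 10.55 pos [ 0.522  -0.0229  0.1702] yaw -0.1963 zax [-2.e-04 -7.e-04 -1.e+00] w 0.0495 F [ 0.1  0.1 -1.9]
d [-0.0008 -0.0001 -0.0005] rot [ 0.0007  0.0001 -0.0003]
```

View pics/w8a.png

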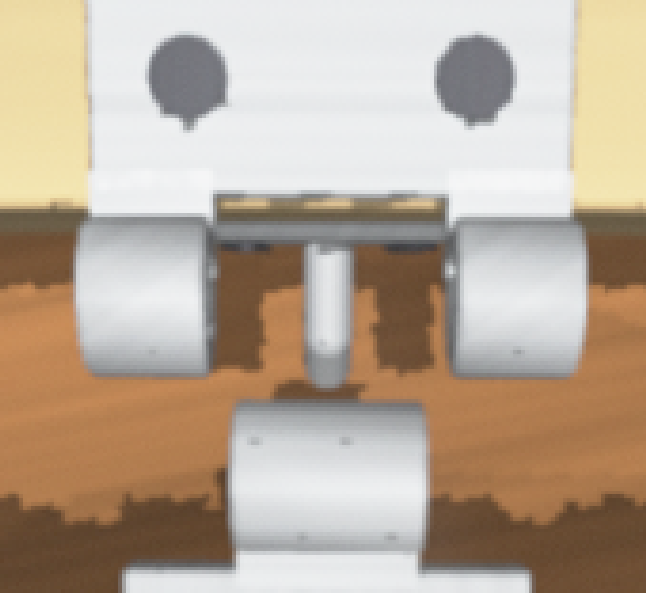

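```bash
cat >> h.py <<'E'
Ei=np.linalg.inv(np.array(get_calibration('wrist')['hand_eye']))
th_=np.radians(np.arange(0,360,5))
def tube(p,y0,y1):
    x,y,z,yaw=p; c,s=np.cos(yaw),np.sin(yaw)
    P=np.vstack([np.c_[.009*np.cos(th_),np.full(72,yy),.009*np.sin(th_)] for yy in (y0,y1)])
    return proj('wrist',P@np.array([[c,s,0],[-s,c,0],[0,0,1]])+[x,y,z],Ei)
def leaf(l,r,bl,br,t):
    def fl(p):
        L=tube(p,-.0275,-.0135); Q=tube(p,.0135,.0275)
        return np.array([L[:,0].min()-l,Q[:,0].max()-r,L[:,1].max()-bl,Q[:,1].max()-br,L[:,1].min()-t,Q[:,1].min()-t])
    s=least_squares(fl,[.06,0,0,0],diff_step=1e-4,x_scale=[.01,.01,.01,.1]); print('leaf',s.x.round(4),s.fun.round(1)); return s.x
def stube(l,r,t):
    def fs(p):
        T=tube([*p,0],-.011,.011); return np.array([T[:,0].min()-l,T[:,0].max()-r,T[:,1].min()-t])
    s=least_squares(fs,[.047,0,0],diff_step=1e-4,x_scale=[.01]*3); print('strap',s.x.round(4)); return s.x
E
python3 - <<'E'
from h import *
l=leaf(250,384.5,183.5,183.5,140.6); s=stube(290.3,342.9,189.3); print((l[:3]-s).round(4))
E
```

```text
leaf [ 0.0675  0.0012 -0.0037 -0.0003] [-0.1  0.1 -0.2 -0.2  0.2  0.2]
strap [ 0.0469  0.0009 -0.0046]
[0.0206 0.0002 0.0009]
```

Call:
{"fn": "step_arm", "kwargs": {
  "moves": [
    [[0.006,0.0002,0,0,0,0,1],[0.012,0.0002,0,0,0,0,1],[0.016,0.0002,0,0,0,0,1],[0.019,0.0002,0,0,0,0,1],[0.02,0.0002,0,0,0,0,1],[0.02,0.0002,0,0,0,0,1],[0.02,0.0002,0,0,0,0,1]]
  ]
}}

```text
time: 11.48
eef_pos: [0.5408, -0.0268, 0.1705]
orientation: [3.126, -0.308, -0.0]
force: [1.2, 0.8, -2.4]
width: 0.0496
```

Run:
```python
from h import *
t=tcp_for((.5914,-.0374),-.196,.0)
go([*t,.1707],-.196)
snap('wrist','w9');snap('scene','sc9');snap('side','si9')
im=cv2.imread('pics/w9.png')
a=im[150:280,230:400]; cv2.imwrite('pics/w9a.png',cv2.resize(a,None,fx=4,fy=4,interpolation=cv2.INTER_NEAREST))
a=cv2.imread('pics/sc9.png')[210:290,290:390]; b=cv2.imread('pics/si9.png')[150:230,250:350]; cv2.imwrite('pics/s9z.png',cv2.resize(np.hstack([a,b]),None,fx=4,fy=4,interpolation=cv2.INTER_CUBIC))
go([*t,.1707],-.196)
```

```text
t 11.47 pos [ 0.5408 -0.0268  0.1705] yaw -0.1962 zax [-1.e-04 -7.e-04 -1.e+00] w 0.0496 F [ 1.2  0.8 -2.4]
d [ 0.005  -0.0001 -0.0002] rot [ 0.0007 -0.0001 -0.0002]
t 11.62 pos [ 0.5409 -0.0268  0.1705] yaw -0.1962 zax [-0.e+00 -7.e-04 -1.e+00] w 0.0495 F [ 0.4  0.  -1.7]
d [ 0.0049 -0.0001 -0.0002] rot [ 0.0007 -0.0001 -0.0002]
```

View pics/w9a.png

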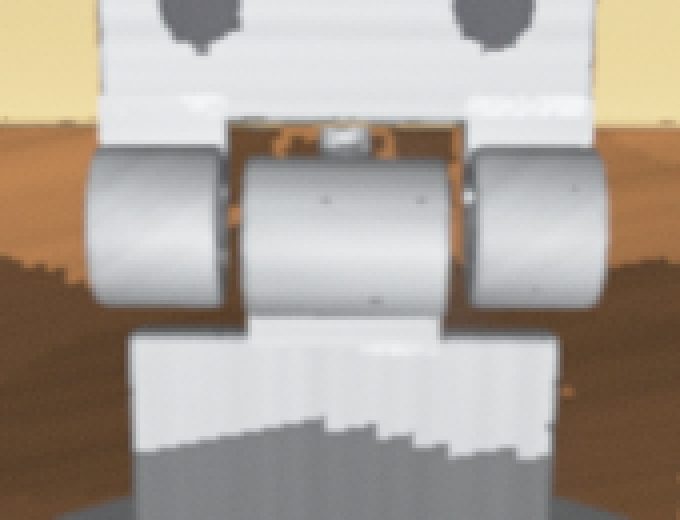

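View pics/s9z.png

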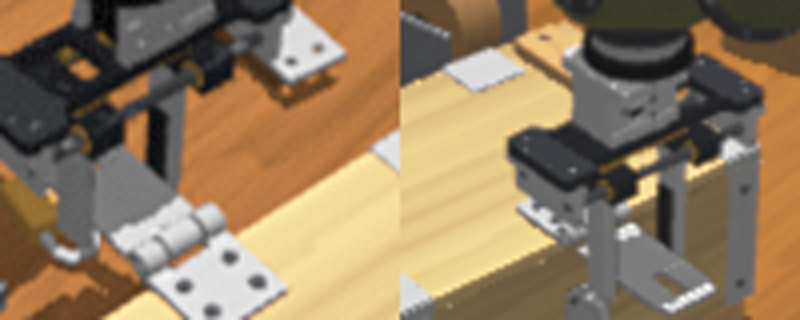

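Run:
```python
from h import *
l=leaf(230+86/4,230+607/4,150+307/4,150+307/4,150+147/4); s=stube(230+242/4,230+448.5/4,150+156.5/4); print((l[:3]-s).round(4))
# scene: zoom
a=cv2.imread('pics/sc9.png')[245:290,315:360]; cv2.imwrite('pics/sc9y.png',cv2.resize(a,None,fx=12,fy=12,interpolation=cv2.INTER_CUBIC))
```

```text
leaf [ 0.0479  0.001  -0.0028 -0.0003] [ 0.1 -0.1  0.2  0.2 -0.2 -0.2]
strap [ 0.0466  0.0008 -0.0017]
[ 0.0013  0.0001 -0.0011]
```

View pics/sc9y.png

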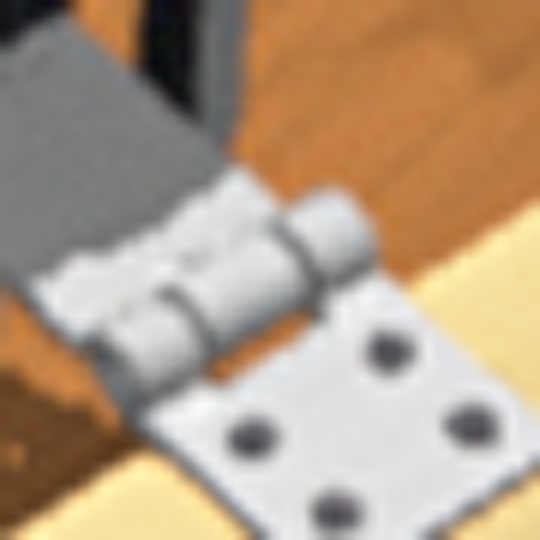

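Call:
{"fn": "step_arm", "kwargs": {
  "moves": [
    [[0.0005,0,0,0,0,0,1],[0.001,0,0,0,0,0,1],[0.001,0,0,0,0,0,1],[0.001,0,0,0,0,0,1]]
  ]
}}

```text
time: 12.12
eef_pos: [0.5419, -0.027, 0.1705]
orientation: [3.126, -0.308, 0.0]
force: [-0.6, -1.1, -1.5]
width: 0.0495
```

Run:
```python
from h import *
go([.5414,-.027,.1707],-.196)
snap('wrist','w10');snap('scene','sc10');snap('side','si10')
im=cv2.imread('pics/w10.png')
a=im[150:280,230:400]; cv2.imwrite('pics/w10a.png',cv2.resize(a,None,fx=4,fy=4,interpolation=cv2.INTER_NEAREST))
cv2.imwrite('pics/si10z.png',cv2.resize(cv2.imread('pics/si10.png')[140:250,200:350],None,fx=5,fy=5,interpolation=cv2.INTER_CUBIC))
go([.5414,-.027,.1707],-.196)
```

```text
t 12.12 pos [ 0.5419 -0.027   0.1705] yaw -0.1962 zax [ 0.e+00 -7.e-04 -1.e+00] w 0.0495 F [-0.6 -1.1 -1.5]
d [-0.0005  0.0001 -0.0002] rot [ 0.0007 -0.0001 -0.0002]
t 12.28 pos [ 0.5419 -0.027   0.1705] yaw -0.1962 zax [-1.e-04 -7.e-04 -1.e+00] w 0.0497 F [-0.2 -0.6 -0.7]
d [-0.0005  0.0001 -0.0002] rot [ 0.0007 -0.0001 -0.0002]
```

View pics/w10a.png

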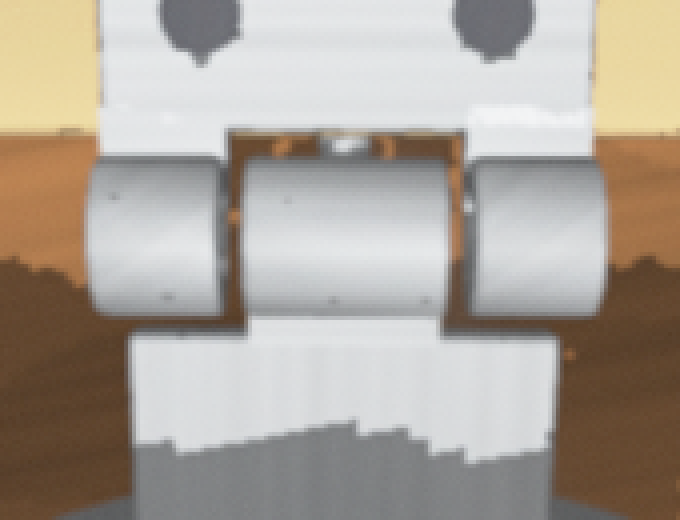

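View pics/si10z.png

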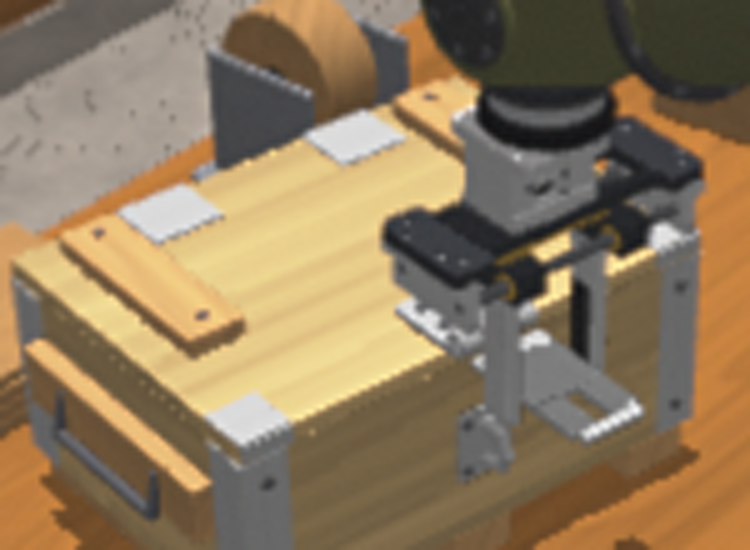

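The wrist view shows the strap knuckle's top at zoom row 157, level with both leaf knuckles. It is centred at column 345.5, against 346.5 for the leaf. The lid is still down and the contact force is close to zero, so I'm handing in.

Run:
```python
from h import *
print(workorder.hand_in()); go([.5414,-.027,.1707],-.196)
```

```text
the job is handed in; nothing more can be done
None
the job is handed in; nothing more can be done
```

I pushed the lid home and brought the strap's knuckle in between the two leaf knuckles. The job was handed in at about 12.3 s with the gripper still holding the strap there. No verdict was reported.

- **Lid:** It took about 22 N measured at the tool before it snapped, well above the 8 N stated. Afterwards the fingertips rested at about 167 mm on the lid's top, which is its shut height. The last side picture still showed it shut.
- **Depth and sideways position:** In the last wrist picture the strap's knuckle was level with the leaf knuckles. It was centred between them to about 0.2 mm.
- **Angle:** The strap was parallel to the pin line within about 0.01 rad.
- **Hold:** The fingers were open 49.5 mm, against the strap's 50 mm. The force reading beyond the strap's own weight was 1 to 2 N at most, so the strap was not pressing on the crate.
- **Bench:** I moved nothing else on purpose, and nothing had visibly moved in the last pictures. I did not measure the other things' positions.

**Where checks disagreed:** Height is the least certain value. The arm's own position put the hole about 0.2 mm below the pin line. The wrist-camera fits ranged from about 1 mm too low to 1 mm too high. They also read the leaf 2 to 3 mm lower than its given height, so I relied on the arm's figure. All of these are inside the 3.5 mm tolerance.

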